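# Lid the porcelain crucibles for the furnace

### The job

The four crucibles in the dark steel tray are ready for firing: pick the four knobbed porcelain lids out of the blue drying tray and put each on the crucible of its own size, flat on the rim and centred so that the mouth is closed. Set the lids down rather than dropping them, since porcelain chips, and leave the crucibles standing where they are. The evaporating dish and the rubber stopper are not part of the job and stay where they are.

Things in the scene. Friction and masses are not known exactly. Their poses are not given: they have to be found in the camera images.
- crucible_small: smallest of four open white porcelain crucibles, a tapering cup: rim 32 mm outside diameter, wall 3 mm, 28 mm high, foot 19 mm across, 22 g. Loose, stands upright in a flat square dark steel furnace tray (270 mm, floor 3 mm thick, rim 12 mm high). Origin: centre of its underside; z up, so the rim is at z = 28 mm.
- crucible_medium: second smallest of four open white porcelain crucibles, a tapering cup: rim 44 mm outside diameter, wall 3 mm, 38 mm high, foot 26 mm across, 40 g. Loose, stands upright in a flat square dark steel furnace tray (270 mm, floor 3 mm thick, rim 12 mm high). Origin: centre of its underside; z up, so the rim is at z = 38 mm.
- crucible_large: second largest of four open white porcelain crucibles, a tapering cup: rim 56 mm outside diameter, wall 3 mm, 48 mm high, foot 34 mm across, 70 g. Loose, stands upright in a flat square dark steel furnace tray (270 mm, floor 3 mm thick, rim 12 mm high). Origin: centre of its underside; z up, so the rim is at z = 48 mm.
- crucible_xlarge: largest of four open white porcelain crucibles, a tapering cup: rim 68 mm outside diameter, wall 3 mm, 58 mm high, foot 41 mm across, 110 g. Loose, stands upright in a flat square dark steel furnace tray (270 mm, floor 3 mm thick, rim 12 mm high). Origin: centre of its underside; z up, so the rim is at z = 58 mm.
- lid_small: smallest of four white porcelain lids, for crucible_small: disc 40 mm across, flat below, 3.5 mm thick at the edge, 7 mm at the middle; round knob 14 mm across (widest 15 to 22 mm above the underside), 24 mm high in all; 14 g. Lies knob up in a square blue drying tray (240 mm, floor 3 mm thick, rim 14 mm high). Origin: centre of its underside, z up. Overhangs its crucible's rim by 4 mm.
- lid_medium: second smallest of four white porcelain lids, for crucible_medium: disc 52 mm across, flat below, 3.5 mm thick at the edge, 7 mm at the middle; round knob 16 mm across (widest 15 to 22 mm above the underside), 24 mm high in all; 22 g. Lies knob up in a square blue drying tray (240 mm, floor 3 mm thick, rim 14 mm high). Origin: centre of its underside, z up. Overhangs its crucible's rim by 4 mm.
- lid_large: second largest of four white porcelain lids, for crucible_large: disc 64 mm across, flat below, 3.5 mm thick at the edge, 7 mm at the middle; round knob 18 mm across (widest 15 to 22 mm above the underside), 24 mm high in all; 34 g. Lies knob up in a square blue drying tray (240 mm, floor 3 mm thick, rim 14 mm high). Origin: centre of its underside, z up. Overhangs its crucible's rim by 4 mm.
- lid_xlarge: largest of four white porcelain lids, for crucible_xlarge: disc 76 mm across, flat below, 3.5 mm thick at the edge, 7 mm at the middle; round knob 20 mm across (widest 15 to 22 mm above the underside), 24 mm high in all; 50 g. Lies knob up in a square blue drying tray (240 mm, floor 3 mm thick, rim 14 mm high). Origin: centre of its underside, z up. Overhangs its crucible's rim by 4 mm.
- evaporating_dish: a shallow white porcelain bowl without lid, 74 mm across and 30 mm high, standing among the crucibles in the dark steel tray; not part of the job. Origin: centre of its underside.
- stopper: a dark rubber flask stopper standing wide end down among the lids in the blue tray, 48 mm across at the bottom, 40 mm at its flat top, 30 mm high; not part of the job. Origin: centre of its underside.
Things that resemble listed ones, but are neither listed nor needed, are in the scene too. Leave any turquoise look-alike of the crucible_small alone. What is shaped like the lid_medium but red is not meant.

How it is judged:
At the end, for the whole second after the job is handed in: Each lid rests on the crucible of its own size: centres within 8 mm horizontally, underside within 3 mm of rim height, level within 0.08 rad, at rest; every crucible upright (0.08 rad) and within 20 mm of where it stood; evaporating dish and rubber stopper within 20 mm of where they were (horizontal distance between lid_small and crucible_small below 0.008 m and z of lid_small in the frame of crucible_small between 0.025 and 0.031 m and angle between each of lid_small, crucible_small, lid_medium, crucible_medium, lid_large, crucible_large, lid_xlarge, crucible_xlarge's own z axis and vertical below 0.08 rad and distance of each of crucible_small, crucible_medium, crucible_large, crucible_xlarge, evaporating_dish, stopper from where it was at the start of the episode below 0.02 m and linear speed of each of lid_small, crucible_small, lid_medium, crucible_medium, lid_large, crucible_large, lid_xlarge, crucible_xlarge below 0.02 m/s and horizontal distance between lid_medium and crucible_medium below 0.008 m and z of lid_medium in the frame of crucible_medium between 0.035 and 0.041 m and horizontal distance between lid_large and crucible_large below 0.008 m and z of lid_large in the frame of crucible_large between 0.045 and 0.051 m and horizontal distance between lid_xlarge and crucible_xlarge below 0.008 m and z of lid_xlarge in the frame of crucible_xlarge between 0.055 and 0.061 m); the robot touches nothing.
It fails at once if a lid is dropped (falls free by more than about 25 mm) ((contact force between lid_small and the fingers below 0.05 N and linear speed of lid_small above 0.7 m/s) or (contact force between lid_medium and the fingers below 0.05 N and linear speed of lid_medium above 0.7 m/s) or (contact force between lid_large and the fingers below 0.05 N and linear speed of lid_large above 0.7 m/s) or (contact force between lid_xlarge and the fingers below 0.05 N and linear speed of lid_xlarge above 0.7 m/s)).
It fails at once if a crucible is knocked over (angle between any of crucible_small, crucible_medium, crucible_large, crucible_xlarge's own z axis and vertical above 0.5 rad).
It also fails if it takes over 112 s, if anything falls off the work surface, if the arm or the gripper's body presses on something with over 40 N, if the wrist force passes 120 N, or if a joint passes its speed limit or range.

### The arm

A 6-joint arm with a two-finger parallel gripper is mounted at the origin on the work surface. World frame = base frame: x ahead of the robot, y to its left, z up, the work surface at z = 0. Lengths are in m, angles in rad, forces in N, time in s.
With the tool pointing down it reaches from about 0.3 to 0.775 m from the base axis. Payload 14.6 kg.
Tool frame: the origin (TCP) lies on the centre line of the jaws, within the pads' length; the fingertips stand 17 mm ahead of it and the grasp point (between the pads) lies 2 mm behind it (robot.tips_ahead is the distance from the TCP to the fingertips, in m); z points along the fingers, y is the line along which they close (so a half turn about z gives the same grasp; the last joint's range is limited). The gripper opens to 85 mm and grips with 20 to 120 N. Pads are 22 mm wide; open, the fingers measure 114 mm over their backs; the gripper's body (76 mm by 85 mm) begins 54 mm behind the grasp point. The pads swing forward as they close: fully open they stand 13 mm farther back than shut.
Start: joints at [1.258, 0.3, 1.521, -0, 1.321, -0.067], TCP at [0.134, 0.533, 0.248] pointing down, gripper open.
Joint ranges: [-3.03, 3.03], [-0.79, 2.21], [0.23, 2.52], [-1.04, 4.18], [0, 3.07], [-2.55, 2.55]. Speed limits (rad/s): [2.22, 2.22, 2.57, 3.14, 3.14, 3.14].

### API

Orientations are given as [roll, pitch, yaw] about the fixed x, y, z axes, in that order (R = Rz(yaw) Ry(pitch) Rx(roll)).
In Python, from workcell import robot gives the robot as it stands.
- The arm moves only by the tool drive_tool, never from a script. Its argument "increments" is a list of rows, each a list of 7 numbers: the turn, a rotation vector about the tool's x, y, z scaled (see below), then the shift along the tool's x, y, z scaled (see below), then the finger opening in mm, from 0 to 85.4. In form: [[wx, wy, wz, tx, ty, tz, claw], ...]. A call has 1 to 20 rows; each row shifts and turns the commanded pose from where the row before left it, along the tool's axes as they then stand; what a row does not reach is not made up. The controller multiplies each number of a shift by 80 mm and each number of a turn by 180 degrees. A row lasts 1/12 s, in which the tool goes at most 41.7 mm and 7.16 degrees, less where a joint would pass 70% of its speed; a pose out of reach is approached as far as the arm can. A call with a number of a shift or a turn outside -1 to 1 is refused whole. A call with a gripper value outside its range is refused whole. The fingers move at their own pace and stop on an object; "grip_force" is the grip in N (left out, the last holds). Time passes only in rows, so rows that do not move let the fingers close. It gives the time, the measured TCP pose, the force, the opening and the grip force at its end, in the units of the state.
- robot.get_obs(): the state, without advancing time (a new reading comes with each control period).
- robot.read_camera(name): name is "scene" or "top" or "wrist"; returns the picture (420x560x3 uint8, red, green, blue); there is no depth.
- robot.get_calibration(name): a dict with "camera_matrix" (3x3 intrinsics, pixels), "R" (3x3) and "t" (3): a world point X has camera coordinates R X + t; the wrist camera has in their place "mount" (4x4, takes a point from camera to tool coordinates, whose origin is the TCP and whose axes are the flange's). Camera axes: x right, y down, z forward; pixel columns grow to the right and rows downward; lengths in m; the calibration is good to about 2 mm. A picture is of the moment at which its call begins: read the wrist's pose just before it. get_calibration takes no time and is no camera call.
- robot.job_done(): hands the job in; it is judged then, once.
Trained networks look in the newest picture that a camera, given by its name, has taken for a name from the list of things; names that differ only in an ending like _2 or _b are one class to them, and where a whole thing is asked for, a point or a joint stands for the part that bears it (a point fixed in the world has none). Each returns a list of dicts, best first, with "conf" (0 to 1); they miss things now and then, are a little off and sometimes report something else, mostly with a low value. They report only what shows in the picture. A call takes as long as a camera call. They do not tell look-alikes from the thing itself.
- robot.find_in(camera, target): "location" ([x, y, z] in m, in world coordinates, good to about 4 mm: the middle of the surface that is visible of it).
The state is a dict: "time": time; "q": joint angles; "joint_vel": joint speeds; "tau": joint torques, N m; "ee_pos": TCP position; "eef_rot": TCP orientation; "contact_force": force on the tool from outside, world axes, zero at the start; "torque": the same for the moment, N m; "finger_gap": finger opening in m; "gripper_force": force on a finger pad.
Only numpy, scipy, OpenCV 4.12 (cv2) and the standard library are available. Lean on these libraries where they do the work, as an engineer would, in place of code of your own. Each camera call takes 0.05 s, during which the arm holds its last target. There are 200 camera calls.

## Working session

There is one attempt and no reset: what is moved stays moved. The work goes in short steps, Python scripts to look and compute and a tool call to move; the robot and the scene stay as the last step left them, time stands still between calls to the robot, and variables do not carry over. Pictures are saved under pics/ and viewed, at most 14 in all, crops included, and the job is handed in when it is done.

Besides the shell and the picture viewer there is one more tool, called after ">>>" by a JSON object that holds its "name" and its "arguments". drive_tool: Moves the arm, as the interface text tells. Its arguments: {"type":"object","properties":{"increments":{"type":"array","items":{"type":"array","items":{"type":"number"}}},"grip_force":{"type":"number"}},"required":["increments"]}

```bash
mkdir -p pics; ls
python3 - <<'E'
from workcell import robot
import cv2, numpy as np
o=robot.get_obs(); print(o['time'],o['ee_pos'],o['eef_rot'],o['finger_gap'],robot.tips_ahead)
for c in ("top","scene"):
    im=robot.read_camera(c); cv2.imwrite(f'pics/{c}0.png',im[:,:,::-1])
    for n in ["crucible_small","crucible_medium","crucible_large","crucible_xlarge","lid_small","lid_medium","lid_large","lid_xlarge","evaporating_dish","stopper"]:
        print(c,n,[(np.round(d['location'],3).tolist(),round(d['conf'],2)) for d in robot.find_in(c,n)])
    k=robot.get_calibration(c); print(np.round(k['camera_matrix'],1).tolist(),np.round(k['R'],3).tolist(),np.round(k['t'],3).tolist())
print(np.round(robot.get_calibration('wrist')['mount'],3).tolist())
E
```

```text
pics
0.0 [0.13377234 0.53324735 0.24766973] [-3.14033185e+00 -1.10354169e-04  2.89576067e+00] 0.08523439744827292 0.017
top crucible_small [([0.626, 0.005, 0.019], 0.44), ([0.598, -0.112, 0.02], 0.41)]
top crucible_medium [([0.529, -0.203, 0.023], 0.72)]
top crucible_large [([0.457, -0.295, 0.026], 0.64)]
top crucible_xlarge [([0.621, -0.283, 0.032], 0.85)]
top lid_small [([0.613, 0.196, 0.006], 0.49), ([0.592, 0.324, 0.031], 0.34)]
top lid_medium [([0.484, 0.178, 0.007], 0.56), ([0.439, 0.041, 0.007], 0.55)]
top lid_large [([0.456, -0.299, 0.027], 0.73), ([0.462, 0.309, 0.006], 0.66), ([0.593, 0.322, 0.03], 0.66)]
top lid_xlarge [([0.54, 0.247, 0.006], 0.78), ([0.622, -0.282, 0.03], 0.6)]
top evaporating_dish [([0.44, -0.122, 0.017], 0.93)]
top stopper [([0.599, 0.322, 0.032], 0.72), ([0.538, 0.247, 0.009], 0.42)]
[[435.7, 0.0, 278.7], [0.0, 435.7, 213.5], [0.0, 0.0, 1.0]] [[0.018, -1.0, -0.012], [-0.985, -0.015, -0.171], [0.17, 0.014, -0.985]] [-0.007, 0.535, 1.026]
scene crucible_small [([0.619, 0.006, 0.022], 0.61), ([0.592, -0.112, 0.026], 0.55)]
scene crucible_medium [([0.524, -0.201, 0.034], 0.61)]
scene crucible_large [([0.459, -0.288, 0.042], 0.66), ([0.485, 0.172, 0.008], 0.44)]
scene crucible_xlarge [([0.602, -0.272, 0.041], 0.93), ([0.538, 0.246, 0.012], 0.53)]
scene lid_small [([0.621, 0.195, 0.009], 0.6)]
scene lid_medium [([0.489, 0.175, 0.011], 0.88), ([0.446, 0.038, 0.008], 0.62)]
scene lid_large [([0.472, 0.299, 0.009], 0.81)]
scene lid_xlarge [([0.541, 0.244, 0.014], 0.73)]
scene evaporating_dish [([0.42, -0.124, 0.023], 0.92), ([0.485, 0.174, 0.014], 0.3)]
scene stopper [([0.605, 0.319, 0.03], 0.59)]
[[453.3, 0.0, 280.7], [0.0, 453.3, 216.0], [0.0, 0.0, 1.0]] [[0.012, 1.0, -0.007], [0.675, -0.013, -0.738], [-0.738, 0.005, -0.675]] [0.022, -0.33, 1.382]
[[-0.0, -0.947, -0.32, 0.084], [1.0, -0.001, 0.0, -0.002], [-0.001, -0.32, 0.947, -0.127], [0.0, 0.0, 0.0, 1.0]]
```

View pics/top0.png

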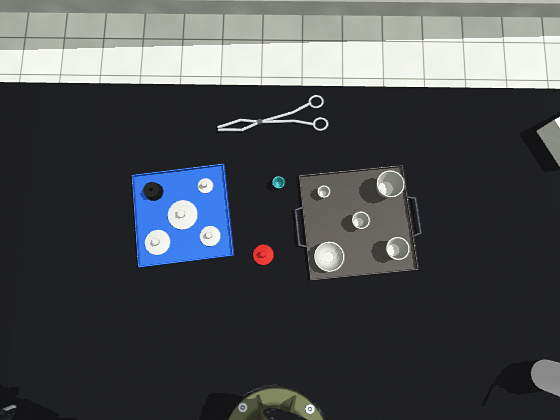

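View pics/scene0.png

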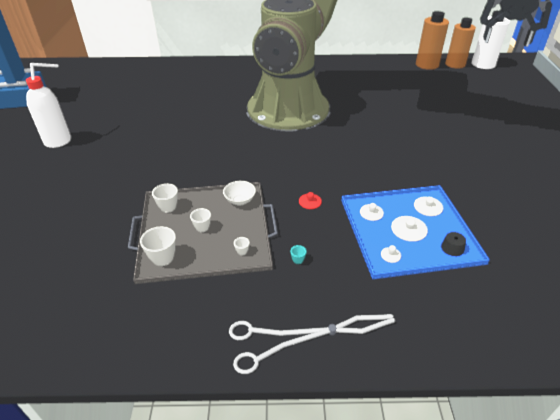

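The top view shows the lids on the blue tray: small (205,185), medium (210,236), large (157,242), xlarge (182,214). The crucibles are on the steel tray: small (323,191), medium (360,220), large (397,248), xlarge (390,184). The red lid (263,254) and the turquoise cup (278,182) sit between the trays, so those detections can be discarded.

Next I'll fit circles of known size and height, and move over the lid tray.

```bash
cat > h.py <<'E'
import numpy as np, cv2
from scipy.optimize import minimize
from scipy.ndimage import map_coordinates
from scipy.spatial.transform import Rotation as Ro
from workcell import robot
CR={'small':(.016,.031,(.598,-.112)),'medium':(.022,.041,(.529,-.203)),'large':(.028,.051,(.457,-.293)),'xlarge':(.034,.061,(.621,-.283))}
LD={'small':(.020,.0065,(.613,.196)),'medium':(.026,.0065,(.484,.178)),'large':(.032,.0065,(.462,.309)),'xlarge':(.038,.0065,(.540,.247))}
def snap(c):
    o=robot.get_obs(); k=robot.get_calibration(c); im=robot.read_camera(c)
    if c=='wrist':
        T=np.eye(4); T[:3,:3]=Ro.from_euler('xyz',o['eef_rot']).as_matrix(); T[:3,3]=o['ee_pos']
        M=np.linalg.inv(T@np.array(k['mount'])); R,t=M[:3,:3],M[:3,3]
    else: R,t=np.array(k['R']),np.array(k['t'])
    return im,np.array(k['camera_matrix']),R,t
def proj(P,s):
    q=(P@s[2].T+s[3])@s[1].T; return q[:,:2]/q[:,2:]
A=np.linspace(0,2*np.pi,180,endpoint=False); U=np.c_[np.cos(A),np.sin(A)]
def fit(s,r,z,g,rng=.014,d=.002):
    "centre of a bright circle of radius r at height z: inside minus outside brightness"
    g0=cv2.GaussianBlur(s[0].min(axis=2).astype(np.float32),(0,0),.8)
    def ring(c,rr):
        p=proj(np.c_[c+rr*U,np.full(len(U),z)],s); return map_coordinates(g0,[p[:,1],p[:,0]],order=1,mode='nearest')
    f=lambda c:-np.mean(np.clip(ring(c,r-d)-ring(c,r+d),-5,90))
    v=np.arange(-rng,rng+1e-6,.002)
    b=min((np.add(g,(a,e)) for a in v for e in v),key=f)
    m=minimize(f,b,method='Nelder-Mead',options={'initial_simplex':b+np.array([[0,0],[.002,0],[0,.002]]),'xatol':1e-4})
    return m.x,-m.fun
E
python3 - <<'E'
from h import *
for c in ('top','scene'):
    s=snap(c)
    for D,n in ((CR,'cru'),(LD,'lid')):
        for k,(r,z,g) in D.items():
            x,f=fit(s,r,z,g); print(c,n,k,np.round(x*1000,1),round(f))
E
```

```text
top cru small [ 597.  -110.1] 70
top cru medium [ 523.8 -200.6] 68
top cru large [ 454.8 -286.9] 69
top cru xlarge [ 612.  -270.8] 74
top lid small [612.9 194.4] 89
top lid medium [482. 176.] 90
top lid large [464. 309.] 90
top lid xlarge [536. 249.] 90
scene cru small [ 599.9 -110.1] 55
scene cru medium [ 526.6 -201. ] 48
scene cru large [ 457.5 -287.5] 58
scene cru xlarge [ 615. -271.] 57
scene lid small [616.1 194. ] 74
scene lid medium [485.9 175.5] 70
scene lid large [467.3 308.1] 70
scene lid xlarge [539.1 248.4] 75
```

>>> {"name": "drive_tool", "arguments": {"increments": [[0,0,-0.0391,0,0,0,50],[0,0,-0.0391,0,0,0,50],[0,0,0,-0.45,-0.2,0,50],[0,0,0,-0.45,-0.2,0,50],[0,0,0,-0.45,-0.2,0,50],[0,0,0,-0.45,-0.2,0,50],[0,0,0,-0.45,-0.2,0,50],[0,0,0,-0.45,-0.2,0,50],[0,0,0,-0.45,-0.2,0,50],[0,0,0,-0.45,-0.2,0,50],[0,0,0,-0.45,-0.2,0,50],[0,0,0,0,0,0,50],[0,0,0,0,0,0,50]]}}

```text
time: 2.28
ee_pos: [0.4592, 0.3883, 0.2477]
eef_rot: [-3.141, -0.001, 3.139]
contact_force: [-0.6, 0.6, 0.7]
finger_gap: 0.0497
gripper_force: 0.0
```

>>> {"name": "drive_tool", "arguments": {"increments": [[0,0,0,-0.2,-0.36,0,50],[0,0,0,-0.2,-0.36,0,50],[0,0,0,-0.2,-0.36,0,50],[0,0,0,-0.2,-0.36,0,50],[0,0,0,-0.18,-0.33,0,50],[0,0,0,0,0,0,50],[0,0,0,0,0,0,50],[0,0,0,0,0,0,50]]}}

```text
time: 2.95
ee_pos: [0.5355, 0.2487, 0.2484]
eef_rot: [3.141, -0.0, -3.141]
contact_force: [0.2, 0.5, 0.2]
finger_gap: 0.0501
gripper_force: 0.0
```

```bash
sed -i 's/-5,90/-5,200/' h.py
python3 - <<'E'
from h import *
print(robot.get_obs()['ee_pos'])
for c in ('top','scene','wrist'):
    s=snap(c)
    if c=='wrist': cv2.imwrite('pics/w1.png',s[0][:,:,::-1])
    for k,(r,z,g) in LD.items():
        p=proj(np.array([[*g,z]]),s)[0].round(); x,f=fit(s,r,z,g); print(c,k,np.round(x*1000,1),round(f),p)
E
```

```text
[0.5355293  0.24872761 0.2483829 ]
top small [613.2 194.3] 100 [204. 185.]
top medium [482.7 176.1] 107 [209. 235.]
top large [473.  310.1] 2 [157. 243.]
top xlarge [536.3 248.7] 106 [183. 213.]
scene small [616.2 193.8] 78 [391. 253.]
scene medium [485.9 175.5] 71 [372. 211.]
scene large [467.3 308. ] 72 [428. 204.]
scene xlarge [539.2 248.4] 78 [408. 228.]
wrist small [613.2 193.1] 140 [247. 239.]
wrist medium [482.5 174.7] 136 [226. 134.]
wrist large [464.2 307.9] 158 [344. 114.]
wrist xlarge [536. 248.] 147 [288. 182.]
```

View pics/w1.png

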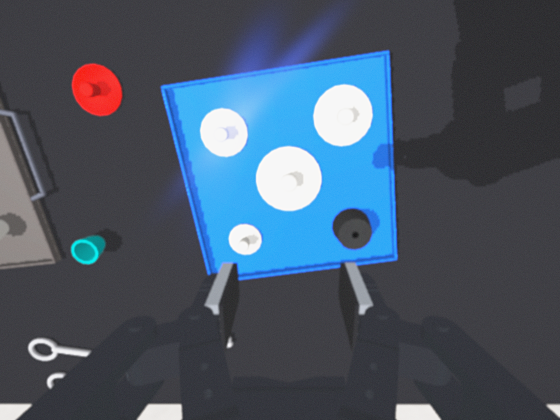

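The wrist picture shows all four lids: small (244,239), medium (223,132), large (343,114), xlarge (288,179). The wrist and top fits agree to about 1 mm. I'm already over the xlarge lid, so I'll pick that one first.

>>> {"name": "drive_tool", "arguments": {"increments": [[0,0,0,0,0,0.4,50],[0,0,0,0,0,0.4,50],[0,0,0,0,0,0.4,50],[0,0,0,0,0,0.4,50],[0,0,0,0,0,0.4,50],[0,0,0,0,0,0.4,50],[0,0,0,0,0,0.1,50],[0,0,0,0,0,0.1,50],[0,0,0,0,0,0.1,50],[0,0,0,0,0,0.03,50],[0,0,0,0,0,0,50]], "grip_force": 30}}

```text
time: 4.02
ee_pos: [0.5365, 0.2481, 0.0306]
eef_rot: [3.141, 0.001, -3.142]
contact_force: [0.4, 0.0, 0.2]
finger_gap: 0.0504
gripper_force: 0.0
```

>>> {"name": "drive_tool", "arguments": {"increments": [[0,0,0,0,0,0,10],[0,0,0,0,0,0,10],[0,0,0,0,0,0,10],[0,0,0,0,0,0,10],[0,0,0,0,0,0,10],[0,0,0,0,0,0,10],[0,0,0,0,0,0,10],[0,0,0,0,0,0,10]], "grip_force": 30}}

```text
time: 4.68
ee_pos: [0.5367, 0.248, 0.031]
eef_rot: [3.141, 0.001, 3.141]
contact_force: [-1.1, -0.5, 5.3]
finger_gap: 0.0179
gripper_force: 29.1
```

Grip is on, but the opening reads 17.9 mm against a 20 mm knob, with a 5 N upward force. I'll lift slightly and look.

>>> {"name": "drive_tool", "arguments": {"increments": [[0,0,0,0,0,-0.05,10],[0,0,0,0,0,-0.1,10],[0,0,0,0,0,-0.1,10],[0,0,0,0,0,0,10],[0,0,0,0,0,0,10]]}}

```text
time: 5.1
ee_pos: [0.5365, 0.2479, 0.0508]
eef_rot: [3.141, 0.001, 3.141]
contact_force: [0.2, 0.5, -0.4]
finger_gap: 0.0179
gripper_force: 29.4
```

Run:
```python
from h import *
o=robot.get_obs(); print(o['ee_pos'],o['finger_gap'],o['gripper_force'],o['contact_force'])
s=snap('wrist'); im=s[0][60:420,100:470]; cv2.imwrite('pics/w2.png',cv2.resize(im,None,fx=1.6,fy=1.6)[:,:,::-1])
```

```text
[0.53654584 0.24794373 0.05076718] 0.017898765085656514 29.426072387723252 [ 0.17015182  0.47233483 -0.3899021 ]
```

View pics/w2.png

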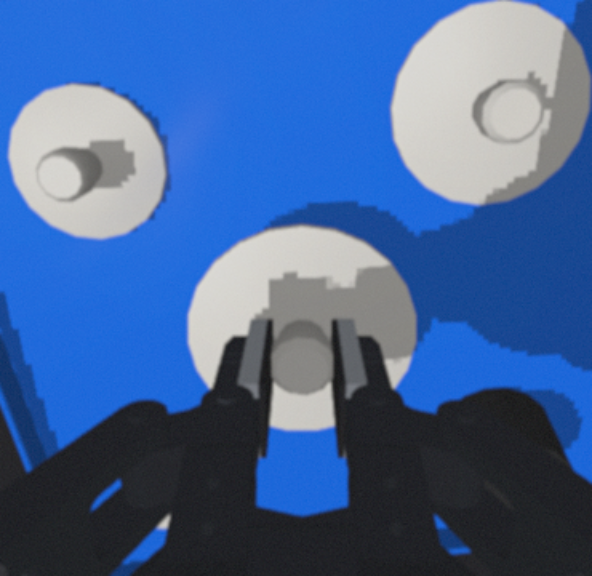

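Run:
```python
from h import *
o=robot.get_obs();s=snap('wrist')
for z in (.010,.018,.022,.026,.030,.034): 
    x,f=fit(s,.038,z,o['ee_pos'][:2]); print(z,np.round((x-o['ee_pos'][:2])*1000,1),round(f,1))
```

```text
0.01 [ 3.6 -3.6] 67.8
0.018 [ 1.4 -2.6] 80.4
0.022 [ 1.4 -1.4] 104.4
0.026 [-0.3 -1.3] 123.3
0.03 [-2.4 -1.2] 120.1
0.034 [-3.9 -1. ] 86.5
```

>>> {"name": "drive_tool", "arguments": {"increments": [[0,0,0,0,0,-0.3,10],[0,0,0,0,0,-0.4,10],[0,0,0,0,0,-0.4,10],[0,0,0,0,0,-0.4,10],[0,0,0,0,0,-0.4,10],[0,0,0,0,0,0,10]]}}

```text
time: 5.7
ee_pos: [0.5379, 0.2485, 0.2083]
eef_rot: [3.138, 0.008, 3.141]
contact_force: [0.7, 0.2, 0.6]
finger_gap: 0.0184
gripper_force: 29.5
```

>>> {"name": "drive_tool", "arguments": {"increments": [[0,0,0,-0.04,-0.2,-0.1,10],[0,0,0,-0.04,-0.39,-0.2,10],[0,0,0,-0.04,-0.39,-0.2,10],[0,0,0,-0.04,-0.39,0,10],[0,0,0,-0.04,-0.39,0,10],[0,0,0,-0.04,-0.39,0,10],[0,0,0,-0.04,-0.39,0,10],[0,0,0,-0.04,-0.39,0,10],[0,0,0,-0.04,-0.39,0,10],[0,0,0,-0.04,-0.39,0,10],[0,0,0,-0.04,-0.39,0,10],[0,0,0,-0.04,-0.39,0,10],[0,0,0,-0.04,-0.39,0,10],[0,0,0,0,-0.1,0,10],[0,0,0,0,0,0,10],[0,0,0,0,0,0,10],[0,0,0,0,0,0,10]]}}

```text
time: 7.12
ee_pos: [0.5777, -0.1494, 0.2417]
eef_rot: [3.141, -0.0, -3.141]
contact_force: [-0.7, 0.3, -0.6]
finger_gap: 0.0179
gripper_force: 29.5
```

Run:
```python
from h import *
print(robot.get_obs()['ee_pos'])
s=snap('wrist'); cv2.imwrite('pics/w3.png',s[0][:,:,::-1])
for k,(r,z,g) in CR.items():
        x,f=fit(s,r,z,g,.02,.001); print(k,np.round(x*1000,1),round(f),proj(np.array([[*x,z]]),s)[0].round())
```

```text
[ 0.57773972 -0.14940724  0.24169562]
small [ 596.9 -110.6] 52 [324. 202.]
medium [ 524.  -201.4] 78 [238. 135.]
large [ 454.8 -288. ] 91 [136.  58.]
xlarge [ 612.6 -272.1] 83 [171. 225.]
```

View pics/w3.png

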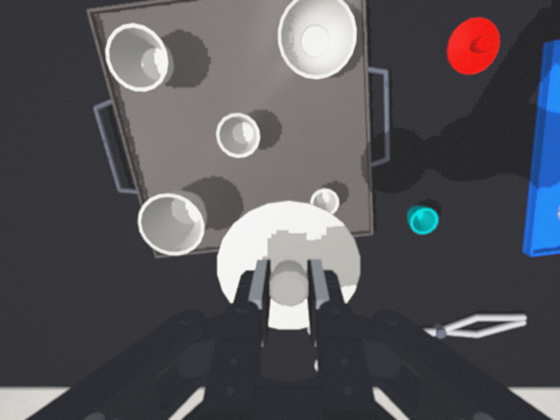

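The wrist picture with the lid in hand shows the crucibles at small (324,202), medium (238,135), large (136,58) and xlarge (171,225). The circle fits match to 1 mm. I'll carry the xlarge lid over.

>>> {"name": "drive_tool", "arguments": {"increments": [[0,0,0,-0.09,-0.3,0,10],[0,0,0,-0.09,-0.31,0,10],[0,0,0,-0.09,-0.31,0,10],[0,0,0,-0.09,-0.31,0,10],[0,0,0,-0.08,-0.295,0,10],[0,0,0,0,0,0.2,10],[0,0,0,0,0,0.3,10],[0,0,0,0,0,0.3,10],[0,0,0,0,0,0.3,10],[0,0,0,0,0,0.3,10],[0,0,0,0,0,0.15,10],[0,0,0,0,0,0.15,10],[0,0,0,0,0,0.1,10],[0,0,0,0,0,0,10],[0,0,0,0,0,0,10]]}}

```text
time: 8.42
ee_pos: [0.6133, -0.2726, 0.0986]
eef_rot: [-3.141, 0.001, -3.142]
contact_force: [0.4, 0.1, 0.3]
finger_gap: 0.0178
gripper_force: 29.5
```

>>> {"name": "drive_tool", "arguments": {"increments": [[0,0,0,0,0.01,0.045,10],[0,0,0,0,0,0.045,10],[0,0,0,0,0,0.0125,10],[0,0,0,0,0,0.0125,10],[0,0,0,0,0,0,10],[0,0,0,0,0,0,10]]}}

```text
time: 8.92
ee_pos: [0.6131, -0.2719, 0.089]
eef_rot: [-3.141, 0.001, 3.141]
contact_force: [1.3, -0.2, 2.3]
finger_gap: 0.0178
gripper_force: 29.7
```

>>> {"name": "drive_tool", "arguments": {"increments": [[0,0,0,0,0,0.004,18],[0,0,0,0,0,0,20],[0,0,0,0,0,0,24],[0,0,0,0,0,0,34],[0,0,0,0,0,0,50],[0,0,0,0,0,0,50],[0,0,0,0,0,0,50],[0,0,0,0,0,-0.1,50],[0,0,0,0,0,-0.3,50],[0,0,0,0,0,-0.4,50],[0,0,0,0,0,-0.4,50],[0,0,0,0,0,-0.4,50],[0,0,0,0,0.3,-0.3,50],[0,0,0,0,0.4,0,50],[0,0,0,0,0,0,50],[0,0,0,0,0,0,50]]}}

```text
time: 10.25
ee_pos: [0.6131, -0.2146, 0.2415]
eef_rot: [-3.141, 0.001, -3.14]
contact_force: [0.5, -0.1, -0.8]
finger_gap: 0.0501
gripper_force: 0.0
```

```bash
cat > chk.py <<'E'
import sys
from h import *
k=sys.argv[1]; r,z,g=CR[k]; s=snap('wrist'); cv2.imwrite(f'pics/w_{k}.png',s[0][:,:,::-1])
print(robot.get_obs()['time'],robot.get_obs()['ee_pos'])
x,f=fit(s,r+.004,z+.0035,g); print('lid',k,np.round(x*1000,1),round(f))
for n,(r,z,g) in CR.items():
    if n in sys.argv[2:]: x,f=fit(s,r,z,g,d=.001); print('cru',n,np.round(x*1000,1),round(f))
E
python3 chk.py xlarge medium large small
```

```text
10.3 [ 0.61295046 -0.21554568  0.24089195]
lid xlarge [ 612.8 -273.7] 128
cru small [ 597.4 -111. ] 58
cru medium [ 523.8 -201.5] 83
cru large [ 454.9 -287.9] 54
```

View pics/w_xlarge.png

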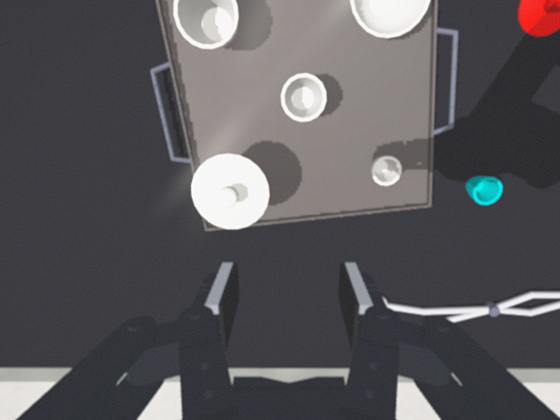

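The xlarge lid sits at (230,191), closed and centred within 2 mm. Next is the large lid.

>>> {"name": "drive_tool", "arguments": {"increments": [[0,0,0,0.06,0.2,0,50],[0,0,0,0.113,0.4,0,50],[0,0,0,0.113,0.4,0,50],[0,0,0,0.113,0.4,0,50],[0,0,0,0.113,0.4,0,50],[0,0,0,0.113,0.4,0,50],[0,0,0,0.113,0.4,0,50],[0,0,0,0.113,0.4,0,50],[0,0,0,0.113,0.4,0,50],[0,0,0,0.113,0.4,0,50],[0,0,0,0.113,0.4,0,50],[0,0,0,0.113,0.4,0,50],[0,0,0,0.113,0.4,0,50],[0,0,0,0.113,0.4,0.2,50],[0,0,0,0.113,0.4,0.3,50],[0,0,0,0.113,0.4,0.4,50],[0,0,0,0.113,0.34,0.4,50],[0,0,0,0,0,0.4,50],[0,0,0,0,0,0,50],[0,0,0,0,0,0,50]]}}

```text
time: 11.97
ee_pos: [0.4648, 0.3027, 0.1078]
eef_rot: [-3.14, -0.003, 3.141]
contact_force: [0.4, 0.0, 0.6]
finger_gap: 0.0502
gripper_force: 0.0
```

>>> {"name": "drive_tool", "arguments": {"increments": [[0,0,0,0.007,0.066,0.3,50],[0,0,0,0,0,0.3,50],[0,0,0,0,0,0.15,50],[0,0,0,0,0,0.1,50],[0,0,0,0,0,0.09,50],[0,0,0,0,0,0,50],[0,0,0,0,0,0,50],[0,0,0,0,0,0,8],[0,0,0,0,0,0,8],[0,0,0,0,0,0,8],[0,0,0,0,0,0,8],[0,0,0,0,0,0,8],[0,0,0,0,0,0,8],[0,0,0,0,0,0,8],[0,0,0,0,0,0,8]]}}

```text
time: 13.22
ee_pos: [0.4645, 0.3089, 0.0341]
eef_rot: [3.141, 0.001, 3.142]
contact_force: [-1.2, -1.0, 5.5]
finger_gap: 0.0161
gripper_force: 29.2
```

>>> {"name": "drive_tool", "arguments": {"increments": [[0,0,0,0,0,-0.05,8],[0,0,0,0,0,-0.1,8],[0,0,0,0,0,-0.25,8],[0,0,0,0,0,-0.4,8],[0,0,0,0,-0.1,-0.4,8],[0,0,0,0,-0.25,-0.3,8],[0,0,0,0,-0.4,-0.1,8],[0,0,0,0.01,-0.4,0,8],[0,0,0,0.01,-0.4,0,8],[0,0,0,0.01,-0.4,0,8],[0,0,0,0.01,-0.4,0,8],[0,0,0,0.01,-0.4,0,8],[0,0,0,0.01,-0.4,0,8],[0,0,0,0.01,-0.4,0,8],[0,0,0,0.01,-0.4,0,8],[0,0,0,0.01,-0.4,0,8],[0,0,0,0.01,-0.4,0,8],[0,0,0,0.01,-0.4,0,8],[0,0,0,0.01,-0.4,0,8],[0,0,0,0.01,-0.4,0,8]]}}

```text
time: 14.88
ee_pos: [0.4534, -0.1688, 0.1621]
eef_rot: [-3.141, 0.001, 3.141]
contact_force: [0.0, -0.0, -0.5]
finger_gap: 0.016
gripper_force: 29.4
```

>>> {"name": "drive_tool", "arguments": {"increments": [[0,0,0,0,-0.4,0,8],[0,0,0,0,-0.4,0,8],[0,0,0,0,-0.4,0,8],[0,0,0,0,-0.2,0,8],[0,0,0,0,0,0,8],[0,0,0,0,0,0,8],[0,0,0,0,0,0,8]]}}

```text
time: 15.47
ee_pos: [0.4537, -0.2784, 0.1614]
eef_rot: [3.141, -0.0, -3.141]
contact_force: [0.6, 1.2, 0.1]
finger_gap: 0.016
gripper_force: 29.4
```

>>> {"name": "drive_tool", "arguments": {"increments": [[0,0,0,-0.015,-0.12,0,8],[0,0,0,0,0,0.2,8],[0,0,0,0,0,0.3,8],[0,0,0,0,0,0.2,8],[0,0,0,0,0,0.1,8],[0,0,0,0,0,0.07,8],[0,0,0,0,0,0,8],[0,0,0,0,0,0,8]]}}

```text
time: 16.13
ee_pos: [0.4553, -0.2889, 0.0924]
eef_rot: [-3.141, 0.001, -3.141]
contact_force: [-1.0, 0.4, -0.0]
finger_gap: 0.0159
gripper_force: 29.4
```

>>> {"name": "drive_tool", "arguments": {"increments": [[0,0,0,0,0.01,0.04,8],[0,0,0,0,0,0.04,8],[0,0,0,0,0,0.02,8],[0,0,0,0,0,0.0125,8],[0,0,0,0,0,0,8],[0,0,0,0,0,0,8]]}}

```text
time: 16.63
ee_pos: [0.4549, -0.2881, 0.0827]
eef_rot: [-3.142, 0.0, 3.141]
contact_force: [0.1, -0.5, -0.9]
finger_gap: 0.0159
gripper_force: 29.4
```

>>> {"name": "drive_tool", "arguments": {"increments": [[0,0,0,0,0,0.01,8],[0,0,0,0,0,0.01,8],[0,0,0,0,0,0,8],[0,0,0,0,0,0,8]]}}

```text
time: 16.97
ee_pos: [0.4553, -0.2883, 0.082]
eef_rot: [-3.141, 0.001, 3.141]
contact_force: [-0.8, 0.4, 9.8]
finger_gap: 0.0163
gripper_force: 30.2
```

>>> {"name": "drive_tool", "arguments": {"increments": [[0,0,0,0,0,-0.005,16],[0,0,0,0,0,0,18],[0,0,0,0,0,0,24],[0,0,0,0,0,0,34],[0,0,0,0,0,0,50],[0,0,0,0,0,0,50],[0,0,0,0,0,0,50],[0,0,0,0,0,-0.1,50],[0,0,0,0,0,-0.3,50],[0,0,0,0,0,-0.4,50],[0,0,0,0,0,-0.4,50],[0,0,0,0,0,-0.4,50],[0,0,0,0,0.3,-0.3,50],[0,0,0,0,0.4,-0.1,50],[0,0,0,0,0,0,50],[0,0,0,0,0,0,50]]}}

```text
time: 18.3
ee_pos: [0.4551, -0.2312, 0.2427]
eef_rot: [-3.141, 0.002, -3.14]
contact_force: [-0.9, -0.2, -0.4]
finger_gap: 0.0502
gripper_force: 0.0
```

```bash
python3 chk.py large xlarge medium
```

```text
18.35 [ 0.45491185 -0.23189983  0.24190906]
lid large [ 454.9 -289.6] 92
cru medium [ 524.  -201.4] 50
cru xlarge [ 620.4 -269.2] 34
```

View pics/w_large.png

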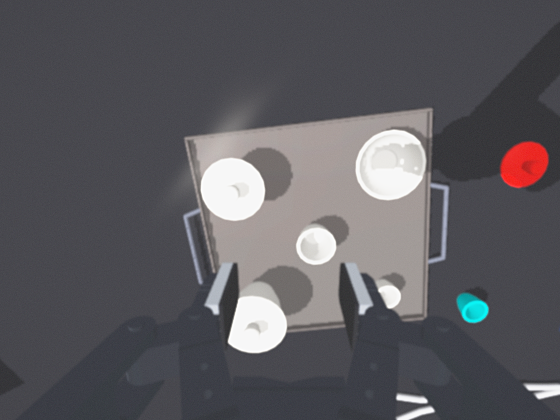

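The large lid sits at (233,189) on its crucible, within 2 mm. Next is the medium lid.

>>> {"name": "drive_tool", "arguments": {"increments": [[0,0,0,-0.02,0.2,0,50],[0,0,0,-0.025,0.4,0,50],[0,0,0,-0.025,0.4,0,50],[0,0,0,-0.025,0.4,0,50],[0,0,0,-0.025,0.4,0,50],[0,0,0,-0.025,0.4,0,50],[0,0,0,-0.025,0.4,0,50],[0,0,0,-0.025,0.4,0,50],[0,0,0,-0.025,0.4,0,50],[0,0,0,-0.025,0.4,0,50],[0,0,0,-0.025,0.4,0,50],[0,0,0,-0.025,0.4,0.2,50],[0,0,0,-0.025,0.4,0.4,50],[0,0,0,-0.025,0.1,0.4,50],[0,0,0,0,0,0.4,50],[0,0,0,0,0,0.35,50],[0,0,0,0,0,0,50],[0,0,0,0,0,0,50]]}}

```text
time: 19.85
ee_pos: [0.4823, 0.1727, 0.1033]
eef_rot: [-3.141, -0.003, 3.141]
contact_force: [0.1, -0.3, 0.9]
finger_gap: 0.05
gripper_force: 0.0
```

>>> {"name": "drive_tool", "arguments": {"increments": [[0,0,0,-0.004,0.029,0.3,50],[0,0,0,0,0,0.25,50],[0,0,0,0,0,0.15,50],[0,0,0,0,0,0.1,50],[0,0,0,0,0,0.09,50],[0,0,0,0,0,0,50],[0,0,0,0,0,0,50],[0,0,0,0,0,0,6],[0,0,0,0,0,0,6],[0,0,0,0,0,0,6],[0,0,0,0,0,0,6],[0,0,0,0,0,0,6],[0,0,0,0,0,0,6],[0,0,0,0,0,0,6],[0,0,0,0,0,0,6]]}}

```text
time: 21.1
ee_pos: [0.483, 0.1758, 0.0335]
eef_rot: [3.141, 0.001, 3.142]
contact_force: [-2.0, -0.4, 5.4]
finger_gap: 0.014
gripper_force: 29.2
```

>>> {"name": "drive_tool", "arguments": {"increments": [[0,0,0,0,0,-0.05,6],[0,0,0,0,0,-0.1,6],[0,0,0,0,0,-0.25,6],[0,0,0,0,0,-0.4,6],[0,0,0,0,-0.1,-0.4,6],[0,0,0,-0.04,-0.25,-0.3,6],[0,0,0,-0.04,-0.4,-0.1,6],[0,0,0,-0.04,-0.4,0,6],[0,0,0,-0.04,-0.4,0,6],[0,0,0,-0.04,-0.4,0,6],[0,0,0,-0.04,-0.4,0,6],[0,0,0,-0.04,-0.4,0,6],[0,0,0,-0.04,-0.4,0,6],[0,0,0,-0.05,-0.4,0,6],[0,0,0,-0.05,-0.4,0,6],[0,0,0,-0.05,-0.4,0,6],[0,0,0,-0.05,-0.35,0,6],[0,0,0,0,0,0,6],[0,0,0,0,0,0,6],[0,0,0,0,0,0,6]]}}

```text
time: 22.77
ee_pos: [0.5241, -0.1998, 0.1611]
eef_rot: [3.141, -0.0, 3.141]
contact_force: [0.0, 0.4, -0.4]
finger_gap: 0.0141
gripper_force: 29.4
```

>>> {"name": "drive_tool", "arguments": {"increments": [[0,0,0,0,-0.012,0.2,6],[0,0,0,0,0,0.3,6],[0,0,0,0,0,0.25,6],[0,0,0,0,0,0.15,6],[0,0,0,0,0,0.1,6],[0,0,0,0,0,0.05,6],[0,0,0,0,0,0.04,6],[0,0,0,0,0,0.01,6],[0,0,0,0,0,0,6],[0,0,0,0,0,0,6]]}}

```text
time: 23.6
ee_pos: [0.5246, -0.2014, 0.0735]
eef_rot: [-3.141, 0.001, 3.141]
contact_force: [0.3, 0.0, 0.1]
finger_gap: 0.0138
gripper_force: 29.4
```

>>> {"name": "drive_tool", "arguments": {"increments": [[0,0,0,0,0,0.01,6],[0,0,0,0,0,0.01,6],[0,0,0,0,0,0,6],[0,0,0,0,0,0,6]]}}

```text
time: 23.93
ee_pos: [0.5244, -0.2014, 0.0716]
eef_rot: [-3.141, 0.001, 3.141]
contact_force: [-0.2, -0.7, 3.9]
finger_gap: 0.0141
gripper_force: 29.7
```

Contact at 3.9 N, so I'll release, back off and check.

>>> {"name": "drive_tool", "arguments": {"increments": [[0,0,0,0,0,0,14],[0,0,0,0,0,0,16],[0,0,0,0,0,0,22],[0,0,0,0,0,0,34],[0,0,0,0,0,0,46],[0,0,0,0,0,0,46],[0,0,0,0,0,0,46],[0,0,0,0,0,-0.1,46],[0,0,0,0,0,-0.3,46],[0,0,0,0,0,-0.4,46],[0,0,0,0,0,-0.4,46],[0,0,0,0,0,-0.4,46],[0,0,0,-0.1,0.3,-0.4,46],[0,0,0,-0.1,0.4,-0.1,46],[0,0,0,0,0,0,46],[0,0,0,0,0,0,46]]}}

```text
time: 25.27
ee_pos: [0.5406, -0.1441, 0.2404]
eef_rot: [-3.141, 0.002, -3.14]
contact_force: [0.9, -0.9, -0.7]
finger_gap: 0.0462
gripper_force: 0.0
```

```bash
python3 chk.py medium small
```

```text
25.3167 [ 0.54016171 -0.14495902  0.23950963]
lid medium [ 523.9 -202.8] 117
cru small [ 597.  -111.1] 67
```

View pics/w_medium.png

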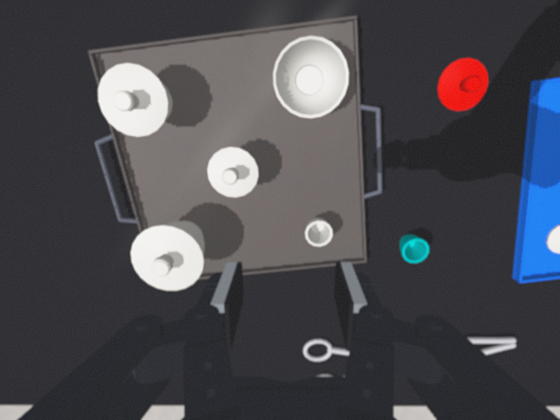

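Three lids are on: medium (233,172), large (134,99) and xlarge (167,257). The small crucible is at (318,233). The small lid is last.

>>> {"name": "drive_tool", "arguments": {"increments": [[0,0,0,-0.05,0.2,0,46],[0,0,0,-0.08,0.4,0,46],[0,0,0,-0.08,0.4,0,46],[0,0,0,-0.08,0.4,0,46],[0,0,0,-0.08,0.4,0,46],[0,0,0,-0.08,0.4,0,46],[0,0,0,-0.08,0.4,0,46],[0,0,0,-0.08,0.4,0,46],[0,0,0,-0.08,0.4,0,46],[0,0,0,-0.08,0.4,0.2,46],[0,0,0,-0.08,0.4,0.4,46],[0,0,0,-0.06,0.05,0.4,46],[0,0,0,0,0,0.4,46],[0,0,0,0,0,0.3,46],[0,0,0,0,0,0,46],[0,0,0,0,0,0,46]]}}

```text
time: 26.65
ee_pos: [0.6123, 0.191, 0.1052]
eef_rot: [-3.141, -0.003, 3.141]
contact_force: [0.1, 0.0, 1.7]
finger_gap: 0.0461
gripper_force: 0.0
```

>>> {"name": "drive_tool", "arguments": {"increments": [[0,0,0,-0.01,0.028,0.3,46],[0,0,0,0,0,0.25,46],[0,0,0,0,0,0.15,46],[0,0,0,0,0,0.1,46],[0,0,0,0,0,0.11,46],[0,0,0,0,0,0,46],[0,0,0,0,0,0,46],[0,0,0,0,0,0,4],[0,0,0,0,0,0,4],[0,0,0,0,0,0,4],[0,0,0,0,0,0,4],[0,0,0,0,0,0,4],[0,0,0,0,0,0,4],[0,0,0,0,0,0,4],[0,0,0,0,0,0,4]]}}

```text
time: 27.9
ee_pos: [0.6137, 0.1942, 0.0341]
eef_rot: [3.141, 0.001, 3.141]
contact_force: [-1.9, -0.3, 6.0]
finger_gap: 0.0118
gripper_force: 29.4
```

>>> {"name": "drive_tool", "arguments": {"increments": [[0,0,0,0,0,-0.05,4],[0,0,0,0,0,-0.1,4],[0,0,0,0,0,-0.25,4],[0,0,0,0,0,-0.4,4],[0,0,0,0,-0.1,-0.4,4],[0,0,0,0.02,-0.25,-0.3,4],[0,0,0,0.02,-0.4,-0.1,4],[0,0,0,0.02,-0.4,0,4],[0,0,0,0.02,-0.4,0,4],[0,0,0,0.02,-0.4,0,4],[0,0,0,0.02,-0.4,0,4],[0,0,0,0.02,-0.4,0,4],[0,0,0,0.02,-0.4,0,4],[0,0,0,0.02,-0.4,0,4],[0,0,0,0.02,-0.25,0,4],[0,0,0,0.02,0,0,4],[0,0,0,0,0,0,4],[0,0,0,0,0,0,4]]}}

```text
time: 29.4
ee_pos: [0.5957, -0.1092, 0.1616]
eef_rot: [3.141, 0.0, -3.142]
contact_force: [-0.1, 0.4, -0.1]
finger_gap: 0.0117
gripper_force: 29.3
```

>>> {"name": "drive_tool", "arguments": {"increments": [[0,0,0,-0.014,-0.02,0.2,4],[0,0,0,0,0,0.3,4],[0,0,0,0,0,0.3,4],[0,0,0,0,0,0.2,4],[0,0,0,0,0,0.1,4],[0,0,0,0,0,0.06,4],[0,0,0,0,0,0.04,4],[0,0,0,0,0,0.01,4],[0,0,0,0,0,0,4],[0,0,0,0,0,0,4]]}}

```text
time: 30.23
ee_pos: [0.5972, -0.1114, 0.0653]
eef_rot: [-3.141, 0.001, 3.142]
contact_force: [-1.3, 0.2, 0.2]
finger_gap: 0.0116
gripper_force: 29.3
```

>>> {"name": "drive_tool", "arguments": {"increments": [[0,0,0,0,0,0.015,4],[0,0,0,0,0,0.015,4],[0,0,0,0,0,0.01,4],[0,0,0,0,0,0,4],[0,0,0,0,0,0,4]]}}

```text
time: 30.65
ee_pos: [0.5973, -0.1116, 0.0621]
eef_rot: [-3.141, 0.001, 3.141]
contact_force: [-1.4, 0.3, 6.3]
finger_gap: 0.0115
gripper_force: 29.9
```

>>> {"name": "drive_tool", "arguments": {"increments": [[0,0,0,0,0,0,12],[0,0,0,0,0,0,14],[0,0,0,0,0,0,20],[0,0,0,0,0,0,32],[0,0,0,0,0,0,46],[0,0,0,0,0,0,46],[0,0,0,0,0,0,46],[0,0,0,0,0,-0.1,46],[0,0,0,0,0,-0.3,46],[0,0,0,0,0,-0.4,46],[0,0,0,0,0,-0.4,46],[0,0,0,0,0,-0.4,46],[0,0,0,0,0,-0.4,46],[0,0,0,0,0,-0.3,46],[0,0,0,0,0,0,46],[0,0,0,0,0,0,46]]}}

```text
time: 31.98
ee_pos: [0.5971, -0.1115, 0.2471]
eef_rot: [-3.141, 0.003, 3.141]
contact_force: [0.8, -1.2, -0.4]
finger_gap: 0.046
gripper_force: 0.0
```

Run:
```python
from h import *
print(robot.get_obs()['time'])
for c in ('wrist','scene'):
    s=snap(c); cv2.imwrite(f'pics/{c}_end.png',s[0][:,:,::-1])
    for k,(r,z,g) in CR.items():
        x,f=fit(s,r+.004,z+.0035,g); print(c,k,np.round(x*1000,1),round(f))
cv2.imwrite('pics/scene_crop.png',cv2.resize(s[0][160:300,110:330],None,fx=3,fy=3,interpolation=cv2.INTER_CUBIC)[:,:,::-1])
```

```text
31.9833
wrist small [ 596.  -112.6] 118
wrist medium [ 523.6 -202.6] 114
wrist large [ 454.5 -289.7] 110
wrist xlarge [ 612.4 -273.5] 133
scene small [ 599.1 -111.9] 55
scene medium [ 526.2 -202.1] 57
scene large [ 456.3 -289.1] 68
scene xlarge [ 614.8 -272.7] 71
```

View pics/wrist_end.png

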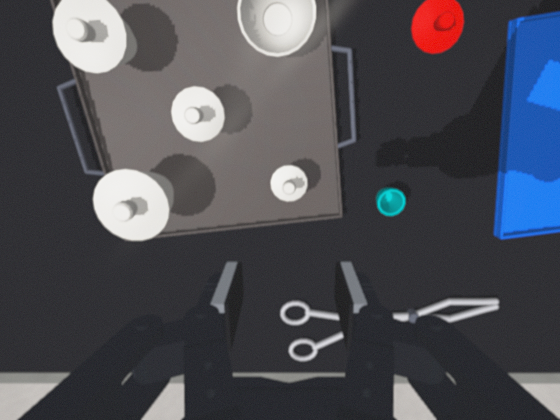

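View pics/scene_crop.png

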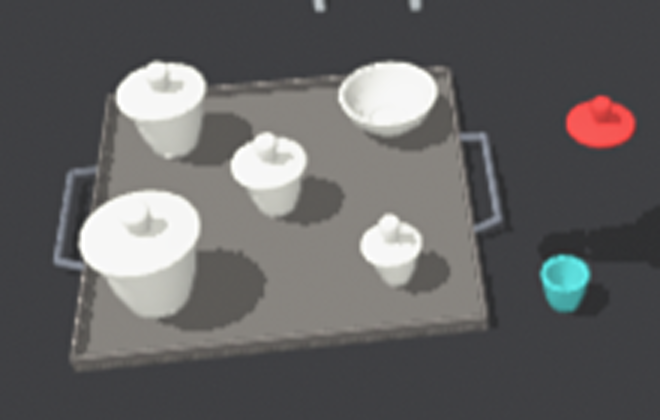

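Both pictures show all four lids flat and centred on their own crucibles: small (289,184), medium (198,113), large (90,35) and xlarge (131,205) in the wrist view. The dish hasn't moved and the gripper is clear, so I'll hand in.

```bash
python3 -c "
from workcell import robot
print(robot.job_done())"
```

```text
the job is handed in; nothing more can be done
None
```

All four lids are on the crucibles of their own size, flat and within about 2 mm of centre by the camera fits, and the job was handed in at about 32 s; no verdict came back.

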